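# Hang the parts tray on its keyhole stud

## Robot

A 6-joint arm with a two-finger parallel gripper is mounted at the origin on a cart in front of the work surface, level with it; the furniture and walls round the work are solid. World frame = base frame: x ahead of the robot, y to its left, z up, the work surface at z = 0. Lengths are in m, angles in rad, forces in N, time in s.
With the tool pointing down it reaches from about 0.225 to 0.875 m from the base axis. Payload 3.4 kg.
Tool frame: the origin (TCP) lies at the very end of the fingers, on their centre line; the grasp point (between the pads) lies 19 mm behind it; z points along the fingers, y is the line along which they close (so a half turn about z gives the same grasp; the last joint's range is limited). The gripper opens to 85 mm and grips with 20 to 120 N. Pads are 22 mm wide; open, the fingers measure 114 mm over their backs; the gripper's body (76 mm by 85 mm) begins 54 mm behind the grasp point. The pads swing forward as they close: fully open they stand 13 mm farther back than shut.
Start: joints at [1.109, 0.276, 1.505, -0, 1.361, -0.121], TCP at [0.192, 0.542, 0.231] pointing down, gripper open.
Joint ranges: [-2.89, 2.89], [-0.75, 2.08], [0.22, 2.7], [-1.18, 4.32], [0.11, 2.71], [-2.7, 2.7]. Speed limits (rad/s): [2.57, 2.57, 3.14, 3.14, 3.14, 3.14].

## Interface

Orientations are given as a unit quaternion [w, x, y, z].
In Python, from rig import manip, get_image, camera_info gives the robot as it stands. The module is installed in compiled form; this text tells all that it offers.
- The arm moves only by the shell command python3 -m crank 'ROWS' [FORCE]. ROWS is a JSON object of lists of equal length, an entry for each row: "translation": the shift along the tool's x, y, z in mm, a list of three; "roll": the turn about the tool's z in rad; "fingers": the opening, from 0 (shut) to 1 (fully open). A call has 1 to 8 rows; each row shifts and turns the commanded pose from where the row before left it, along the tool's axes as they then stand; what a row does not reach is not made up. A row lasts 1/10 s, in which the tool goes at most 50 mm and 8.59 degrees, less where a joint would pass 70% of its speed; a pose out of reach is approached as far as the arm can. A call is refused whole if a number of a shift passes 50 or a number of a turn 0.15, either way. A call with a gripper value outside its range is refused whole. The fingers move at their own pace and stop on an object; FORCE is the grip in N (left out, the last holds). Time passes only in rows, so rows that do not move let the fingers close. It gives the time, the measured TCP pose, the force, the opening and the grip force at its end, in the units of the state.
- manip.get_state(): the state, without advancing time (a new reading comes with each control period).
- get_image(name): name is "scene" or "top" or "wrist"; returns the picture (420x560x3 uint8, blue, green, red); there is no depth.
- camera_info(name): a dict with "mtx" (3x3 intrinsics, pixels), "rvec" (rotation vector, rad) and "tvec" (3), from world to camera coordinates, as OpenCV has them. Camera axes: x right, y down, z forward; pixel columns grow to the right and rows downward; lengths in m; the calibration is good to about 2 mm. A picture is of the moment at which its call begins: read the wrist's pose just before it. camera_info takes no time and is no camera call; for the wrist camera it gives the pose at the moment of the call.
- manip.sign_off(): hands the job in; it is judged then, once.
The state is a dict: "clock": time; "qpos": joint angles; "qd": joint speeds; "effort": joint torques, N m; "position": TCP position; "ee_rot": TCP orientation; "contact_force": force on the tool from outside, world axes, zero at the start; "moment": the same for the moment, N m; "width": finger opening in m; "gripper_force": force on a finger pad.
Only numpy, scipy, OpenCV 4.12 (cv2) and the standard library are available. Lean on these libraries where they do the work, as an engineer would, in place of code of your own. Each camera call takes 0.05 s, during which the arm holds its last target. There are 200 camera calls.

## Task

Pick up the small parts tray by its grip, slide the keyhole in its back plate over the head of the sprung stud on the upright board, and push the plate back flat against the board. Then pull the tray firmly down until it is fully home and locked, and let go, leaving it hanging. Keep it level, do not force it or drive the stud in to the bottom of its spring, and leave the other things on the bench where they are.

Things in the scene. Friction and masses are not known exactly. Their poses are not given: they have to be found in the camera images.
- tray: Loose grey sheet-metal hanging parts tray, 0.23 to 0.39 kg, standing upright on the bench. Origin: middle of its underside; z up, x from the open front to the back plate. Floor 70 mm (x) by 110 mm (y), 4 mm thick, lip 16 mm high. Back plate 4 mm thick, 110 mm wide, 112 mm high, its rear face at x=+35 mm.
- grip (a point): Where to take the tray: in its upright carrying grip, a slab 12 mm thick (y), tray x from -30 to +12 mm, top at tray z=85 mm. The point lies at tray x=-5, y=0, z=65 mm; take it from above, fingers closing along y. Axes as the tray's.
- keyhole (a point): Centre of the keyhole's entry hole on the back plate's rear face, tray (35, 0, 72) mm; axes as the tray's. The hole is an octagon 23 mm across. Above it runs a slot 11 mm wide, closed at tray z=94 mm. On the plate's front both slot sides carry ramps, rising from 0 at tray z=84 to 4.5 mm at z=96 and level to z=106: the stud head is dragged up them as the tray is pulled down.
- stand: Upright plywood board on a steel foot, fixed to the bench: 180 mm wide (y), 15 mm thick, top 190 mm above the bench. Origin: bench level, on the board's front face, middle of its width; x points into the board (away from the robot), y along it, z up. The foot is 8 mm high and reaches 12 mm in front of the face.
- stud_slot (a point): Centre of the vertical adjusting slot on the board's front face, 160 mm above the bench at stand y=0; axes as the stand's. The stud stands straight out of this slot toward stand -x, clamped up to 14 mm above or below this point: its true height is not measured and must be found by feel or by eye. It does not shift up or down in use.
- stud (a joint): How far the sprung stud is off its rest place, m: negative when pushed toward the board (to -0.005), positive when pulled out (to +0.005); 2.5 N per mm both ways. At rest: shank 8 mm thick, round head 18 mm across and 5 mm thick, its underside 6 mm and front 11 mm off the board. Locked it reads about +0.002; the pull down over the ramps takes 2 to 10 N beyond the weight.
- crown: The piece of the tray's back plate that closes the slot's top end, part of the tray (11 mm wide, 18 mm high). Origin: middle of its lower edge, tray (33, 0, 94) mm. The stud's shank comes up against it when the tray is fully home, 18 mm lower than with the head centred in the entry hole.
- paste_tin: Bystander: round tin 66 mm across, 26 mm high, origin under its centre.
- collet_nut: Bystander: steel nut 24 x 27 mm, 19 mm high, origin under its centre.
- stock_brass: Bystander: brass bar 16 x 70 x 16 mm, origin under its centre.

How it is judged:
On the way, in this order (a step that is already met when the one before it is completed fails the run):
1. the tray is lifted clear of the bench in the fingers (height (world z) of tray above 0.03 m and contact force between the fingers and tray above 1 N), for 0.2 s.
2. the stud head is through the entry hole: the back plate lies within 4 mm of the board with the keyhole round the stud (x of crown in the frame of stand above -0.006 m and y of crown in the frame of stand between -0.007 and 0.007 m and z of crown in the frame of stand between 0.145 and 0.202 m and value of joint stud above -0.002 m), for 0.1 s.
3. the tray is pulled down until the closed end of the slot bears on the stud and the head is up on its pads (contact force between crown and stand above 2 N and value of joint stud above 0.0012 m), for 0.1 s.
At the end, for the whole second after the job is handed in: The tray hangs at rest on the stud, let go, level within 0.1 rad, its back plate within 4 mm of the board at the slot's end, that end at stud height (145 to 183 mm over the bench), and the stud held pulled out by more than 1.2 mm (locked) (value of joint stud above 0.0012 m and x of crown in the frame of stand above -0.006 m and z of crown in the frame of stand between 0.145 and 0.183 m and angle between tray's own z axis and vertical below 0.1 rad and linear speed of tray below 0.02 m/s and contact force between tray and stand above 1 N); the robot touches nothing.
It fails at once if the tray is pulled down on the stud with more than 20 N at the slot's closed end (contact force between crown and stand above 20 N).
It fails at once if the tray is rammed into the stud or board (all contact forces between them, the lock's own spring clamping of about 10 N included, sum to more than 50 N) (contact force between tray and stand above 50 N).
It fails at once if the stud is driven in to the bottom of its spring (more than 4.5 mm) (value of joint stud below -0.0045 m).
It fails at once if the tray is dropped (over 0.6 m/s while out of the fingers) or tipped by more than 0.4 rad (angle between tray's own z axis and vertical above 0.4 rad or (linear speed of tray above 0.6 m/s and contact force between the fingers and tray below 0.1 N)).
It fails at once if a bystander is moved by more than 25 mm (distance of any of paste_tin, collet_nut, stock_brass from where it was at the start of the episode above 0.025 m).
It also fails if it takes over 72 s, if anything falls off the work surface, if the arm or the gripper's body presses on something with over 40 N, if the wrist force passes 120 N, or if a joint passes its speed limit or range.

## Working session

There is one attempt and no reset: what is moved stays moved. The work goes in short steps, Python scripts to look and compute and a shell command to move; the robot and the scene stay as the last step left them, time stands still between calls to the robot, and variables do not carry over. Pictures are saved under pics/ and viewed, at most 10 in all, crops included, and the job is handed in when it is done.

```bash
mkdir -p pics; python3 - <<'E'
from rig import manip,get_image,camera_info
import cv2,numpy as np
print(manip.get_state())
for n in ["scene","top","wrist"]:
    c=camera_info(n);R=cv2.Rodrigues(np.array(c["rvec"],float))[0]
    print(n,np.round(c["mtx"],1).tolist(),np.round(-R.T@np.ravel(c["tvec"]),3),np.round(R,2).tolist())
    cv2.imwrite(f"pics/{n}0.png",get_image(n))
E
```

```text
{'clock': 0.0, 'qpos': array([ 1.10899305e+00,  2.76588667e-01,  1.50613894e+00, -3.24478122e-06,
        1.36071191e+00, -1.21004190e-01]), 'qd': array([ 0.0003536 , -0.00192489, -0.00029017,  0.00215412,  0.00071158,
        0.00096565]), 'effort': array([-2.62001377e-03, -4.16767466e+01, -2.45803696e+01, -5.28885539e-04,
        1.09200308e-02,  7.49670448e-06]), 'position': array([0.19195574, 0.54144351, 0.23044102]), 'ee_rot': array([-2.63780650e-04,  1.69575713e-01,  9.85516730e-01, -8.84960205e-04]), 'contact_force': array([-0.12230092,  0.67076784,  0.27598308]), 'moment': array([-0.00475441,  0.00352088, -0.02881152]), 'gripper_force': 0.0, 'width': 0.08549549717970058}
scene [[537.6, 0.0, 276.8], [0.0, 537.6, 208.4], [0.0, 0.0, 1.0]] [-0.2   -0.504  0.747] [[0.53, -0.85, -0.0], [-0.49, -0.31, -0.81], [0.69, 0.43, -0.58]]
top [[500.3, 0.0, 277.7], [0.0, 500.3, 212.7], [0.0, 0.0, 1.0]] [ 0.456 -0.046  1.115] [[0.01, -1.0, 0.01], [-1.0, -0.01, -0.08], [0.08, -0.01, -1.0]]
wrist [[310.9, 0.0, 282.4], [0.0, 310.9, 214.6], [0.0, 0.0, 1.0]] [0.113 0.57  0.372] [[0.33, 0.94, -0.0], [0.89, -0.31, 0.33], [0.31, -0.11, -0.94]]
```

View pics/scene0.png

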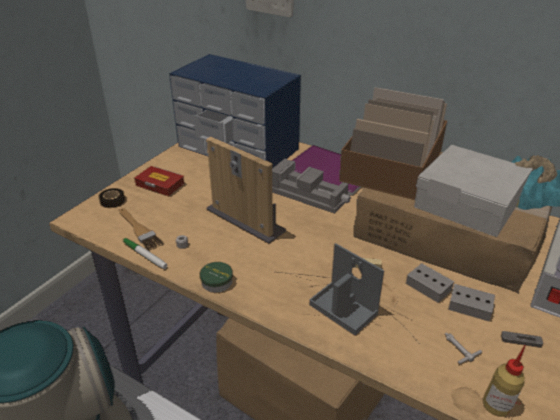

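View pics/top0.png

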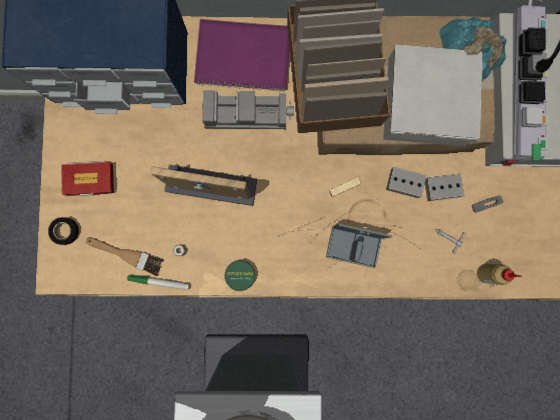

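The scene picture shows the tray at about (347,290) and the stand at about (240,190) with its stud near (236,162). The top picture has the tray at (356,245) and the stand at (208,185). I'll take enlarged crops to pick corners.

```bash
python3 - <<'E'
import cv2,numpy as np
t=cv2.imread("pics/top0.png");s=cv2.imread("pics/scene0.png")
def crop(i,x,y,w,h,k):return cv2.resize(i[y:y+h,x:x+w],None,fx=k,fy=k,interpolation=cv2.INTER_CUBIC)
a=np.hstack([crop(t,145,155,120,60,3.3333),crop(t,310,205,100,75,4)[:200]]) if 0 else None
A=crop(t,140,150,130,70,3);B=crop(t,315,205,85,70,4)
C=crop(s,200,130,95,110,3);D=crop(s,300,235,95,100,3)
o=np.zeros((600,800,3),np.uint8)
o[:210,:390]=A;o[:280,400:740]=B;o[250:580,:285]=C;o[290:590,400:685]=D
cv2.imwrite("pics/c1.png",o)
E
```

```text
(no output)
```

View pics/c1.png

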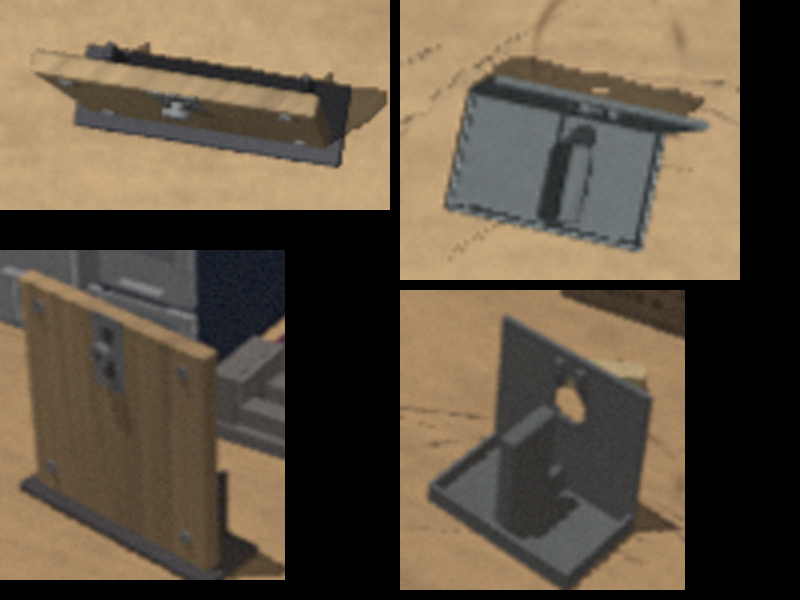

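```bash
cat >h.py <<'E'
import cv2,numpy as np
from rig import camera_info
def ray(n,p):
    c=camera_info(n);R=cv2.Rodrigues(np.array(c["rvec"],float))[0]
    o=-R.T@np.ravel(c["tvec"]);d=R.T@np.linalg.inv(c["mtx"])@[p[0],p[1],1.];return o,d
def onz(n,p,z):
    o,d=ray(n,p);return o+d*(z-o[2])/d[2]
def proj(n,P):
    c=camera_info(n);return cv2.projectPoints(np.array(P,float).reshape(-1,3),np.array(c["rvec"],float),np.array(c["tvec"],float),np.array(c["mtx"]),None)[0].reshape(-1,2)
E
python3 - <<'E'
from h import *
for k,n,p,z in [("st topL","top",(151,174),.19),("st topR","top",(246,189),.19),("st topL","scene",(207.5,137.5),.19),("st topR","scene",(271.5,165),.19),
 ("tray plate L","top",(339.2,224),.112),("tray plate R","top",(392,236.3),.112),("frontL","top",(326.3,256.7),.016),("frontR","top",(375,266.7),.016),
 ("plateL","scene",(300+105/3,235+27/3),.112),("plateR","scene",(300+251/3,235+110/3),.112),("frL","scene",(300+30/3,235+198/3),.016),("frR","scene",(300+170/3,235+284/3),.016),
 ("tin","top",(240,275),.026),("nut","top",(180,250),.02),("brass","top",(345,187),.016),("stud","scene",(200+103/3,130+101/3),.16)]:
    print(k,n,np.round(onz(n,p,z),4))
E
```

```text
st topL top [0.6012 0.1786 0.19  ]
st topR top [0.575  0.0016 0.19  ]
st topL scene [0.6028 0.1789 0.19  ]
st topR scene [ 0.5786 -0.002   0.19  ]
tray plate L top [ 0.5162 -0.1826  0.112 ]
tray plate R top [ 0.4925 -0.2889  0.112 ]
frontL top [ 0.45   -0.1673  0.016 ]
frontR top [ 0.4291 -0.2742  0.016 ]
plateL scene [ 0.5108 -0.1843  0.112 ]
plateR scene [ 0.4879 -0.2907  0.112 ]
frL scene [ 0.4427 -0.173   0.016 ]
frR scene [ 0.425  -0.2776  0.016 ]
tin top [0.409  0.0204 0.026 ]
nut top [0.4617 0.152  0.02  ]
brass top [ 0.6043 -0.2087  0.016 ]
stud scene [0.5836 0.0949 0.16  ]
```

```bash
cat >>h.py <<'E'
from rig import manip
from scipy.spatial.transform import Rotation as Ro
def tool():
    s=manip.get_state();q=s["ee_rot"];return np.array(s["position"]),Ro.from_quat([q[1],q[2],q[3],q[0]]).as_matrix(),s
def go(P,yaw=None):
    """needed shift in tool axes (mm, now) and roll (rad) to put tool -x along world yaw"""
    p,R,s=tool();cur=np.arctan2(-R[1,0],-R[0,0])
    print("shift",np.round(R.T@(np.array(P)-p)*1000,1),"yaw",round(cur,4),"roll",None if yaw is None else round(cur-yaw,4),"tilt",np.round(R[:2,2],4),"t",round(s["clock"],2))
E
python3 - <<'E'
from h import *
go([.42,.19,.25],-.14); go([.40,-.215,.21],-.21)
E
```

```text
shift [-332.4 -255.2  -19.1] yaw -0.3408 roll -0.2008 tilt [-0.0006 -0.0012] t 0.15
shift [-448.9 -643.5   21.4] yaw -0.3408 roll -0.1308 tilt [-0.0006 -0.0012] t 0.15
```

```bash
python3 -m crank '{"translation":[[-38,-29,-2],[-38,-29,-2],[-38,-29,-2],[-38,-29,-2],[-38,-29,-2],[-38,-29,-2],[-38,-29,-2],[-38,-29,-2]],"roll":[0,0,0,0,0,0,0,0],"fingers":[1,1,1,1,1,1,1,1]}'
python3 -m crank '{"translation":[[-28,-23,-3],[0,0,0],[0,0,0]],"roll":[-0.1,-0.1,0],"fingers":[1,1,1]}'
python3 - <<'E'
from h import *
from rig import get_image
go([.42,.19,.25],-.14);print(proj("wrist",[[.5786,.091,.16],[.602,.179,.19],[.577,0,.19]]))
cv2.imwrite("pics/w1.png",get_image("wrist"))
E
```

```text
clock: 0.95
position: [0.4017, 0.22, 0.2474]
ee_rot: [0.0, 0.169, 0.986, 0.0]
contact_force: [0.6, 0.6, -0.1]
width: 0.0854
gripper_force: 0.0
clock: 1.25
position: [0.4202, 0.1896, 0.2501]
ee_rot: [-0.0, 0.072, 0.997, 0.0]
contact_force: [-0.3, -0.0, -0.2]
width: 0.0855
gripper_force: 0.0
shift [0.3 0.4 0.1] yaw -0.1438 roll -0.0038 tilt [-0.0006  0.0001] t 1.25
[[205.28126525 384.07303099]
 [299.56671014 421.57635176]
 [ 97.52724687 422.01651842]]
```

View pics/w1.png

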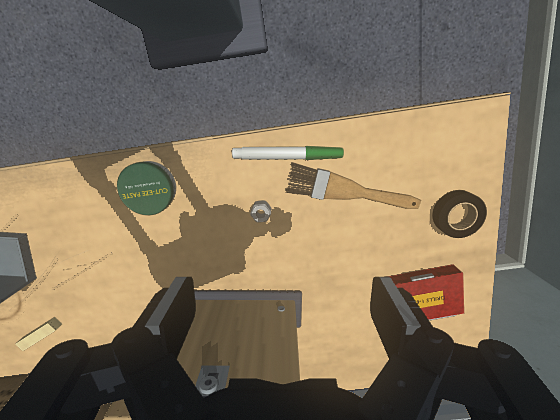

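The wrist picture shows the stand from above: stud head at about (210,383), close to the predicted (205,384). I'll enlarge the stud in both views.

```bash
python3 - <<'E'
import cv2,numpy as np
from rig import get_image
a=cv2.imread("pics/w1.png")[340:410,170:250]; b=cv2.imread("pics/scene0.png")[130:200,205:255]
o=np.hstack([cv2.resize(a,None,fx=6,fy=6,interpolation=2),cv2.resize(b,None,fx=6,fy=6,interpolation=2)])
cv2.imwrite("pics/c2.png",o);print(o.shape)
E
```

```text
(420, 780, 3)
```

View pics/c2.png

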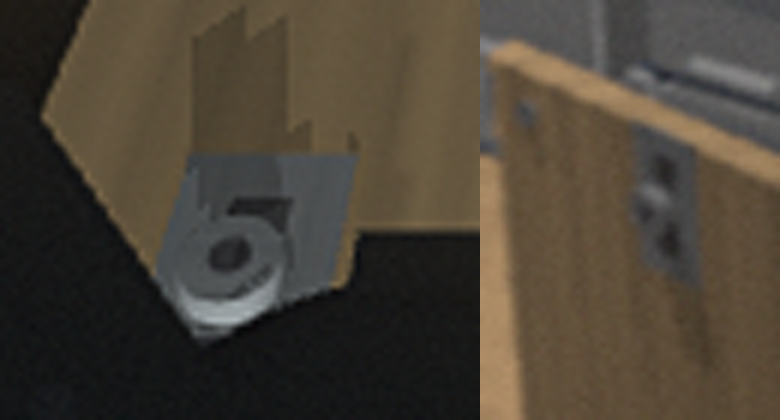

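```bash
python3 - <<'E'
from h import *
o1,d1=ray("wrist",(208.3,382.3));o2,d2=ray("scene",(232.8,164.5))
A=np.c_[d1,-d2];t=np.linalg.lstsq(A,o2-o1,rcond=None)[0];p1=o1+t[0]*d1;p2=o2+t[1]*d2
print(p1,p2)
F=np.array([.5895,.0895,0]);n=np.array([np.cos(-.139),np.sin(-.139),0])
for o,d in((o1,d1),(o2,d2)):
    p=o+d*(((F-.011*n-o)@n)/(d@n));print("plane hit",p,"y stand",(p-F)@[-n[1],n[0],0])
# foot front edge top, board hits
for u in[(190,291),(300,291)]:print("foot",onz("wrist",u,.008),(onz("wrist",u,.008)-F)@n)
go([.40,-.215,.21],-.21)
E
```

```text
[0.57660728 0.09491234 0.15961261] [0.57779847 0.09467845 0.16095493]
plane hit [0.57899983 0.09383841 0.15730233] y stand 0.002841742131966556
plane hit [0.57927643 0.09581556 0.15984151] y stand 0.004838140820054476
foot [0.56364976 0.03602504 0.008     ] -0.018191807366128514
foot [0.58603027 0.19155921 0.008     ] -0.017576859201788884
shift [ -38.6 -403.9   40. ] yaw -0.144 roll 0.066 tilt [-0.0008  0.0002] t 1.3
```

```bash
python3 -m crank '{"translation":[[-5,-49,0],[-5,-49,0],[-5,-49,0],[-5,-49,5],[-5,-49,5],[-5,-49,10],[-5,-49,10],[-3,-49,10]],"roll":[0,0,0,0,0,0,0,0],"fingers":[1,1,1,1,1,1,1,1]}'
python3 -m crank '{"translation":[[0,-12,0],[0,0,0],[0,0,0]],"roll":[0.066,0,0],"fingers":[1,1,1]}'
python3 - <<'E'
from h import *
from rig import get_image
go([.40,-.215,.21],-.21)
im=get_image("wrist");cv2.imwrite("pics/w2.png",im)
E
```

```text
clock: 2.1
position: [0.4026, -0.2031, 0.2101]
ee_rot: [0.0, 0.071, 0.998, 0.0]
contact_force: [1.8, 0.2, 0.5]
width: 0.0855
gripper_force: 0.0
clock: 2.4
position: [0.4009, -0.2128, 0.2102]
ee_rot: [-0.0, 0.103, 0.995, 0.001]
contact_force: [0.1, 0.5, 0.1]
width: 0.0855
gripper_force: 0.0
shift [ 0.4 -2.3  0.2] yaw -0.2059 roll 0.0041 tilt [-0.0003  0.0015] t 2.4
```

View pics/w2.png

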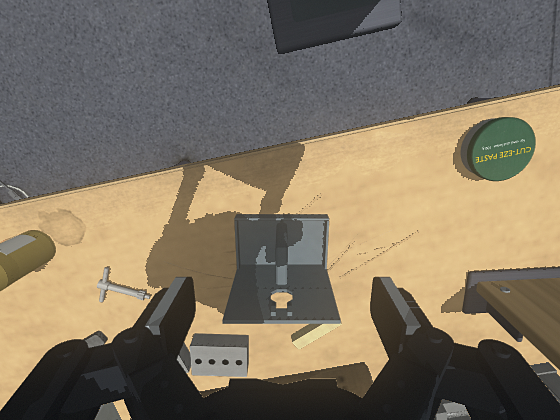

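The wrist view shows the tray square to the camera: lip corners (236,214) and (329,214), plate top corners (222,322) and (341,322), grip centre at column ~283.

```bash
python3 - <<'E'
from h import *
a=[onz("wrist",p,z) for p,z in (((222.5,322),.112),((341,322),.112),((235.5,214),.016),((329,214),.016))]
R,L,fr,fl=a
print(np.round(a,4)); d=L-R;print("yaw",-np.arctan2(d[0],d[1]),np.linalg.norm(d));d=fl-fr;print("yaw",-np.arctan2(d[0],d[1]),np.linalg.norm(d))
b=(R+L)/2;f=(fr+fl)/2;v=b-f;print(b,f,np.hypot(*v[:2]),np.arctan2(v[1],v[0]))
c=(b+f)/2;y=-.21;g=c+np.array([np.cos(y),np.sin(y),0])*-.010;print("c",c,"g",g)
go([g[0],g[1],.21],-.21);go([g[0],g[1],.048],-.21)
E
```

```text
[[ 0.4922 -0.288   0.112 ]
 [ 0.5146 -0.1802  0.112 ]
 [ 0.4212 -0.2712  0.016 ]
 [ 0.4429 -0.1665  0.016 ]]
yaw -0.2044173251187639 0.11006233097508003
yaw -0.2045029281934748 0.1069027984302643
[ 0.50341578 -0.23410167  0.112     ] [ 0.43208715 -0.218882    0.016     ] 0.07293429519769992 -0.21022146467046865
c [ 0.46775147 -0.22649183  0.064     ] g [ 0.45797116 -0.22440723  0.064     ]
shift [-58.2  -0.1   0.4] yaw -0.2049 roll 0.0051 tilt [0.0001 0.0011] t 2.45
shift [-58.2  -0.3 162.4] yaw -0.2049 roll 0.0051 tilt [0.0001 0.0011] t 2.45
```

```bash
python3 -m crank '{"translation":[[-29,0,0],[-29,0,40],[0,0,40],[0,0,40],[0,0,30],[0,0,13],[0,0,0]],"roll":[0,0,0,0,0,0,0],"fingers":[1,1,1,1,1,1,1]}'
python3 -m crank '{"translation":[[0,0,0],[0,0,0],[0,0,0],[0,0,0],[0,0,0],[0,0,0],[0,0,0],[0,0,0]],"roll":[0,0,0,0,0,0,0,0],"fingers":[0,0,0,0,0,0,0,0]}' 60
python3 - <<'E'
from h import *
go([.458,-.2244,.047],-.21);print(tool()[2])
E
```

```text
clock: 3.15
position: [0.4566, -0.223, 0.0457]
ee_rot: [-0.002, 0.102, 0.995, 0.001]
contact_force: [-0.0, 0.2, 0.8]
width: 0.0852
gripper_force: 0.0
clock: 3.95
position: [0.4579, -0.2261, 0.0481]
ee_rot: [0.0, 0.103, 0.995, -0.0]
contact_force: [-0.4, 1.1, 5.9]
width: 0.0112
gripper_force: 59.4
shift [0.2 1.7 1.1] yaw -0.207 roll 0.003 tilt [ 0.0009 -0.0003] t 3.95
{'clock': 3.95, 'qpos': array([-5.95255912e-01,  3.55553013e-01,  1.90500004e+00,  3.51402003e-04,
        8.80146136e-01, -1.95923893e+00]), 'qd': array([-8.90264929e-04,  1.55026530e-03, -1.13140970e-03, -2.81924393e-05,
        2.47034733e-04, -1.26134536e-03]), 'effort': array([-3.88535718e-01, -3.65982521e+01, -1.67166388e+01, -1.21259904e-01,
       -3.50956712e-01,  7.78964051e-03]), 'position': array([ 0.45788295, -0.22614078,  0.04805562]), 'ee_rot': array([ 4.57760238e-04,  1.03333725e-01,  9.94646632e-01, -9.15462123e-05]), 'contact_force': array([-0.43409424,  1.06555062,  5.92699786]), 'moment': array([ 0.14463725,  0.02134004, -0.01448285]), 'gripper_force': 59.38844561576843, 'width': 0.011240017789695743}
```

```bash
python3 -m crank '{"translation":[[0,0,-8],[0,0,-15],[0,0,-20],[0,0,-20],[0,0,-18],[0,0,-10],[0,0,0],[0,0,0]],"roll":[0,0,0,0,0,0,0,0],"fingers":[0,0,0,0,0,0,0,0]}'
python3 - <<'E'
from h import *
go([.484,.108,.138],-.14);go([.46,.108,.138],-.14);print(tool()[2]["contact_force"],tool()[2]["moment"],tool()[2]["width"])
E
```

```text
clock: 4.75
position: [0.457, -0.2256, 0.1377]
ee_rot: [-0.001, 0.103, 0.995, 0.0]
contact_force: [-0.3, 0.3, -3.8]
width: 0.011
gripper_force: 58.6
shift [ 42.1 332.1  -0. ] yaw -0.2069 roll -0.0669 tilt [-0.0012  0.0009] t 4.75
shift [ 65.6 327.2   0. ] yaw -0.2069 roll -0.0669 tilt [-0.0012  0.0009] t 4.75
[-0.2750514   0.31251001 -3.77377924] [ 0.0014514   0.04589184 -0.03216607] 0.010955316124543228
```

```bash
python3 -m crank '{"translation":[[8,25,0],[8,45,0],[8,46,0],[8,46,0],[8,46,0],[8,46,0],[8,46,0],[8,27,0]],"roll":[0,0,0,0,0,0,0,0],"fingers":[0,0,0,0,0,0,0,0]}'
python3 -m crank '{"translation":[[0,0,0],[0,0,0],[0,0,0],[0,0,0]],"roll":[-0.034,-0.033,0,0],"fingers":[0,0,0,0]}'
python3 - <<'E'
from h import *
from rig import get_image
go([.46,.108,.138],-.14);go([.484,.108,.138],-.14)
w=get_image("wrist");s=get_image("scene");t=get_image("top")
cv2.imwrite("pics/w3.png",w);cv2.imwrite("pics/s3.png",s);cv2.imwrite("pics/t3.png",t)
o=np.zeros((600,800,3),np.uint8)
o[:315,:420]=cv2.resize(w,(420,315))
o[:400,425:800]=cv2.resize(s[110:230,190:303],(375,400),interpolation=2)
o[320:600,0:420]=cv2.resize(t[150:230,140:260],(420,280),interpolation=2)
cv2.imwrite("pics/c3.png",o)
E
```

```text
clock: 5.55
position: [0.4612, 0.1103, 0.1372]
ee_rot: [-0.001, 0.102, 0.995, 0.001]
contact_force: [0.4, -0.3, -3.5]
width: 0.0112
gripper_force: 59.3
clock: 5.95
position: [0.4615, 0.1071, 0.1375]
ee_rot: [-0.001, 0.07, 0.998, -0.0]
contact_force: [0.1, -0.8, -2.9]
width: 0.0117
gripper_force: 59.6
shift [ 1.6  0.7 -0.5] yaw -0.1406 roll -0.0006 tilt [-0.002 -0.   ] t 5.95
shift [-22.2   4.   -0.5] yaw -0.1406 roll -0.0006 tilt [-0.002 -0.   ] t 5.95
```

View pics/c3.png

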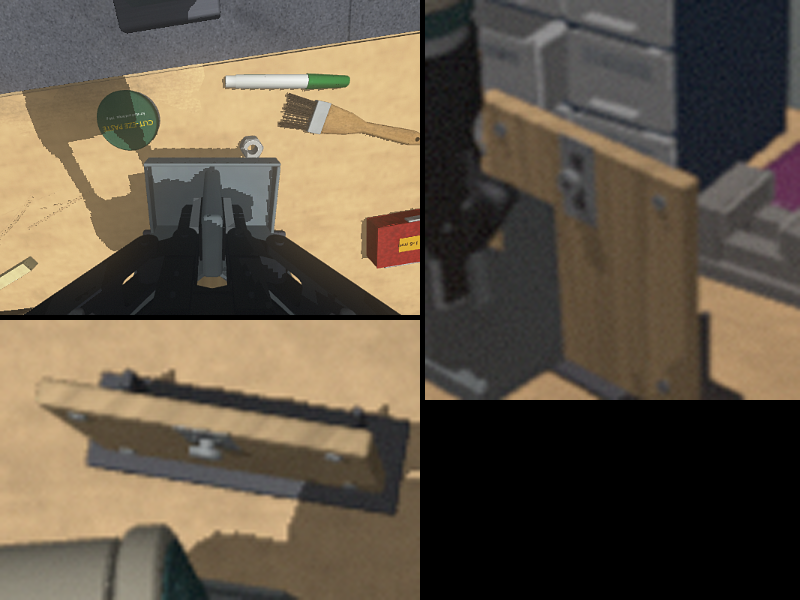

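Composite: the tray hangs level ahead of the board. The scene crop shows the stud at about (234,163.5) and the top crop has the head at about (198.6,188) in full-picture pixels.

```bash
python3 - <<'E'
from h import *
print(onz("top",(198.6,188),.169), onz("top",(198.6,189.3),.169))
# top-board front edge in top view crop
for p in((36,403),(370,456)): print(onz("top",(140+p[0]/3.5,150+(p[1]-320)/3.5),.19))
# tray plate top corner visible left in scene? predicted tray corner pixels
p,R,s=tool()
def T(x,y,z): # tray->world, given TCP at tray (-10,0,48)
    return p+R@np.array([-(x+.010),y,-(z-.048)])
print(proj("scene",[T(.035,-.055,.112),T(.035,.055,.112),T(.035,-.055,0)]), proj("top",[T(.035,-.055,.112)]))
print((proj("scene",[T(.035,-.055,.112)])-[190,110])*[3.32,3.333]+[425,0])
E
```

```text
[0.57863736 0.09272408 0.169     ] [0.57614914 0.09266954 0.169     ]
[0.60170421 0.17992368 0.19      ]
[0.57524254 0.00212879 0.19      ]
[[228.13388181 170.99165619]
 [189.38434451 152.74810192]
 [231.11195754 217.64071468]] [[220.63584524 229.3678294 ]]
[[551.6044876  203.28519007]]
```

```bash
python3 - <<'E'
from h import *
go([.5256,.1005,.1355],-.14)
E
```

```text
shift [-63.9   2.6   2.5] yaw -0.1408 roll -0.0008 tilt [-0.0007  0.0001] t 6.1
```

```bash
python3 -m crank '{"translation":[[-12,2.5,2.5],[-15,0,0],[-15,0,0],[-12,0,0],[-10,0,0],[0,0,0],[0,0,0]],"roll":[0,0,0,0,0,0,0],"fingers":[0,0,0,0,0,0,0]}'
python3 - <<'E'
from h import *
from rig import get_image
go([.5256,.1005,.1355],-.14)
s=get_image("scene");w=get_image("wrist");t=get_image("top")
cv2.imwrite("pics/s4.png",s)
o=np.zeros((600,800,3),np.uint8)
o[:480,:480]=cv2.resize(s[120:216,185:281],(480,480),interpolation=2)
o[:300,490:790]=cv2.resize(t[155:215,165:225],(300,300),interpolation=2)
o[310:600,490:790]=cv2.resize(w[220:414,180:380],(300,290),interpolation=2)
cv2.imwrite("pics/c4.png",o)
p,R,_=tool()
T=lambda x,y,z:p+R@np.array([-(x+.010),y,-(z-.048)])
print((proj("scene",[T(.035,-.055,.112),T(.031,-.055,.112),T(.031,0,.072)])-[185,120])*5)
E
```

```text
clock: 6.8
position: [0.5255, 0.1007, 0.1356]
ee_rot: [-0.001, 0.07, 0.998, 0.0]
contact_force: [-0.6, -0.1, -3.0]
width: 0.0111
gripper_force: 59.6
shift [-0.1 -0.2  0.1] yaw -0.1401 roll -0.0001 tilt [-0.0015  0.0001] t 6.8
[[321.36478936 193.5551467 ]
 [314.61644356 197.43987527]
 [221.16626224 237.2710664 ]]
```

View pics/c4.png

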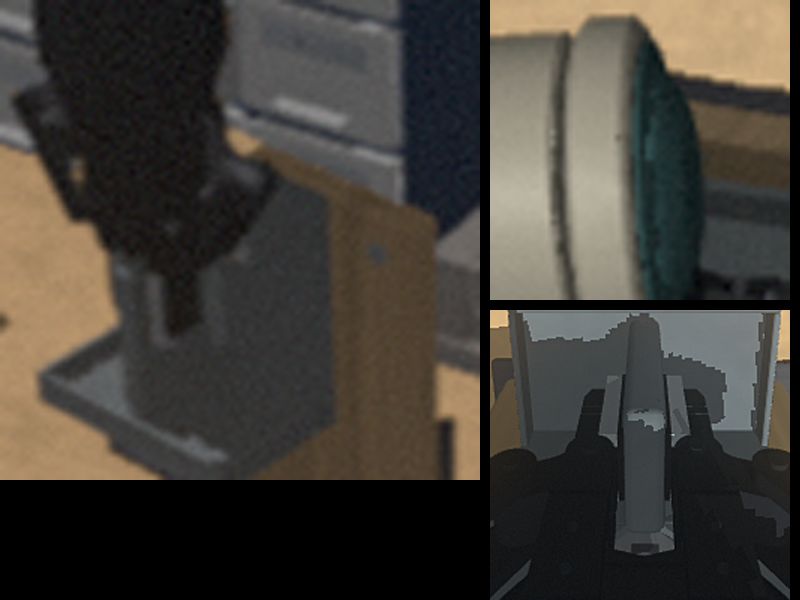

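The wrist crop shows the keyhole's lower edge and the stud between the fingers, at about wrist pixel (283,379). The scene crop shows the plate corner at about (332,193), against a prediction of (321,194). I'll zoom in on the keyhole.

```bash
python3 - <<'E'
from h import *
from rig import get_image
w=get_image("wrist");cv2.imwrite("pics/w5.png",w)
c=w[350:400,245:321].astype(float)
c=np.clip(c*2.0,0,255).astype(np.uint8)
cv2.imwrite("pics/c5.png",cv2.resize(c,None,fx=10,fy=10,interpolation=2))
p,R,_=tool()
T=lambda x,y,z:p+R@np.array([-(x+.010),y,-(z-.048)])
n=np.array([np.cos(-.14),np.sin(-.14),0]);yy=np.array([-n[1],n[0],0]);F=np.array([.588,.0917,.1595])
pr=lambda P:np.round((proj("wrist",P)-[245,350])*10).tolist()
print("hole front bottom L/R, sides, centre",pr([T(.031,.0048,.0605),T(.031,-.0048,.0605),T(.031,.0115,.072),T(.031,-.0115,.072),T(.031,0,.072)]))
print("hole rear bottom",pr([T(.035,.0048,.0605),T(.035,-.0048,.0605),T(.035,.0115,.072)]))
print("head front c,bottom,top,L,R",pr([F-.011*n,F-.011*n-[0,0,.009],F-.011*n+[0,0,.009],F-.011*n+.009*yy,F-.011*n-.009*yy]))
E
```

```text
hole front bottom L/R, sides, centre [[460.0, 96.0], [277.0, 96.0], [603.0, 277.0], [133.0, 276.0], [368.0, 277.0]]
hole rear bottom [[460.0, 156.0], [278.0, 156.0], [601.0, 340.0]]
head front c,bottom,top,L,R [[362.0, 447.0], [363.0, 299.0], [361.0, 613.0], [541.0, 448.0], [183.0, 447.0]]
```

View pics/c5.png

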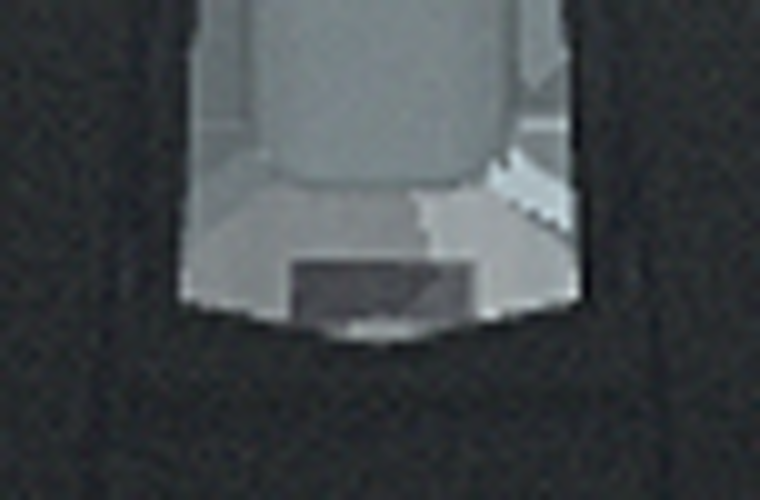

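The zoom shows the hole's lower diagonals centred at crop column ~385, and the adjusting slot and head rim (y~320) centred at ~381. Both are offset from prediction by about the same amount, so they are aligned to within a millimetre. I'll advance gently, watching the force.

```bash
python3 -m crank '{"translation":[[-3,0,0],[-3,0,0],[-2,0,0],[-2,0,0],[0,0,0]],"roll":[0,0,0,0,0],"fingers":[0,0,0,0,0]}'
python3 -m crank '{"translation":[[-1,0,0],[-1,0,0],[0,0,0]],"roll":[0,0,0],"fingers":[0,0,0]}'
```

```text
clock: 7.5
position: [0.5362, 0.0993, 0.1359]
ee_rot: [0.0, 0.07, 0.998, 0.0]
contact_force: [-0.7, -0.1, -3.5]
width: 0.0111
gripper_force: 59.6
clock: 7.8
position: [0.5379, 0.0991, 0.1359]
ee_rot: [0.0, 0.07, 0.998, 0.0]
contact_force: [-0.4, 0.7, -3.0]
width: 0.0116
gripper_force: 59.6
```

```bash
python3 -m crank '{"translation":[[-1,0,0],[-1,0,0],[0,0,0]],"roll":[0,0,0],"fingers":[0,0,0]}'
python3 -m crank '{"translation":[[-1,0,0],[-1,0,0],[0,0,0]],"roll":[0,0,0],"fingers":[0,0,0]}'
```

```text
clock: 8.1
position: [0.5388, 0.099, 0.1358]
ee_rot: [-0.001, 0.07, 0.998, 0.0]
contact_force: [-2.4, -0.1, -2.9]
width: 0.0111
gripper_force: 59.8
clock: 8.4
position: [0.5389, 0.099, 0.1356]
ee_rot: [-0.003, 0.07, 0.998, 0.0]
contact_force: [-8.0, 3.0, 0.9]
width: 0.0113
gripper_force: 60.1
```

Firm contact came 13.4 mm in, which matches the board face estimated from the foot edge. I'll ease the push a little, then pull down and watch the force.

```bash
python3 -m crank '{"translation":[[1,0,0],[0,0,0]],"roll":[0,0],"fingers":[0,0]}'
python3 -m crank '{"translation":[[0,0,2],[0,0,2],[0,0,1],[0,0,0]],"roll":[0,0,0,0],"fingers":[0,0,0,0]}'
```

```text
clock: 8.6
position: [0.5389, 0.099, 0.1356]
ee_rot: [-0.002, 0.07, 0.998, 0.0]
contact_force: [-5.6, 1.5, -1.3]
width: 0.0115
gripper_force: 59.9
clock: 9.0
position: [0.5389, 0.0986, 0.1306]
ee_rot: [-0.002, 0.07, 0.998, -0.0]
contact_force: [-5.0, 0.7, -1.1]
width: 0.0112
gripper_force: 60.0
```

```bash
python3 -m crank '{"translation":[[0,0,2],[0,0,1],[0,0,0]],"roll":[0,0,0],"fingers":[0,0,0]}'
python3 -m crank '{"translation":[[0,0,2],[0,0,1],[0,0,0]],"roll":[0,0,0],"fingers":[0,0,0]}'
```

```text
clock: 9.3
position: [0.5389, 0.0985, 0.1276]
ee_rot: [-0.002, 0.07, 0.998, -0.0]
contact_force: [-6.5, -0.1, -0.8]
width: 0.0113
gripper_force: 60.0
clock: 9.6
position: [0.539, 0.0986, 0.1249]
ee_rot: [-0.002, 0.07, 0.998, -0.0]
contact_force: [-6.3, 0.0, 0.9]
width: 0.0112
gripper_force: 60.3
```

```bash
python3 -m crank '{"translation":[[0,0,2],[0,0,1],[0,0,0]],"roll":[0,0,0],"fingers":[0,0,0]}'
python3 -m crank '{"translation":[[0,0,1],[0,0,1],[0,0,0]],"roll":[0,0,0],"fingers":[0,0,0]}'
```

```text
clock: 9.9
position: [0.5392, 0.0987, 0.1223]
ee_rot: [-0.001, 0.07, 0.998, -0.0]
contact_force: [-6.2, 0.3, 1.5]
width: 0.011
gripper_force: 60.9
clock: 10.2
position: [0.5392, 0.0988, 0.1205]
ee_rot: [-0.001, 0.07, 0.998, 0.0]
contact_force: [-6.7, 0.4, 1.9]
width: 0.0116
gripper_force: 60.8
```

```bash
python3 -m crank '{"translation":[[0,0,1],[0,0,1],[0,0,0]],"roll":[0,0,0],"fingers":[0,0,0]}'
python3 -m crank '{"translation":[[0,0,1],[0,0,0.5],[0,0,0]],"roll":[0,0,0],"fingers":[0,0,0]}'
```

```text
clock: 10.5
position: [0.5392, 0.0987, 0.1192]
ee_rot: [-0.001, 0.07, 0.998, 0.0]
contact_force: [-8.3, 0.9, 8.2]
width: 0.0111
gripper_force: 61.6
clock: 10.8
position: [0.5393, 0.0988, 0.119]
ee_rot: [-0.001, 0.07, 0.998, 0.0]
contact_force: [-9.9, 0.5, 15.5]
width: 0.0113
gripper_force: 62.7
```

Hard stop after a 16.6 mm pull, at about 15 N. I'll relax the push and the pull, then release.

```bash
python3 -m crank '{"translation":[[1,0,-1],[1.5,0,-1.5],[0,0,0]],"roll":[0,0,0],"fingers":[0,0,0]}' 20
python3 -m crank '{"translation":[[0,0,0],[0,0,0],[0,0,0],[0,0,0],[0,0,0],[0,0,0],[0,0,0],[0,0,0]],"roll":[0,0,0,0,0,0,0,0],"fingers":[0.15,0.3,0.45,0.6,0.6,0.6,0.6,0.6]}'
```

```text
clock: 11.1
position: [0.5391, 0.0988, 0.1194]
ee_rot: [0.001, 0.07, 0.998, -0.0]
contact_force: [-1.3, -0.1, 1.0]
width: 0.0113
gripper_force: 60.4
clock: 11.9
position: [0.5382, 0.099, 0.1189]
ee_rot: [-0.0, 0.07, 0.998, 0.0]
contact_force: [-0.2, -0.5, -0.7]
width: 0.051
gripper_force: 0.0
```

```bash
python3 -m crank '{"translation":[[2,0,-5],[2,0,-15],[0,0,-25],[0,0,-30],[10,0,-30],[25,0,-20],[30,0,0],[30,0,0]],"roll":[0,0,0,0,0,0,0,0],"fingers":[0.6,0.6,0.6,0.6,0.6,0.6,0.6,0.6]}'
python3 -m crank '{"translation":[[40,0,0],[40,0,0],[40,0,0],[0,0,0],[0,0,0]],"roll":[0,0,0,0,0],"fingers":[0.6,0.6,0.6,0.6,0.6]}'
python3 - <<'E'
from h import *
from rig import get_image
s=get_image("scene");w=get_image("wrist")
cv2.imwrite("pics/c6.png",np.hstack([cv2.resize(s[110:260,180:310],(390,450),interpolation=2),cv2.resize(w,(400,300))[:,:] if 0 else cv2.copyMakeBorder(cv2.resize(w,(400,300)),0,150,0,0,0)]))
E
```

```text
clock: 12.7
position: [0.4396, 0.1129, 0.2451]
ee_rot: [0.001, 0.07, 0.998, 0.0]
contact_force: [-0.3, 1.0, -1.2]
width: 0.0509
gripper_force: 0.0
clock: 13.2
position: [0.3211, 0.1296, 0.2446]
ee_rot: [0.001, 0.069, 0.998, 0.0]
contact_force: [-0.2, 0.3, 0.4]
width: 0.0511
gripper_force: 0.0
```

View pics/c6.png

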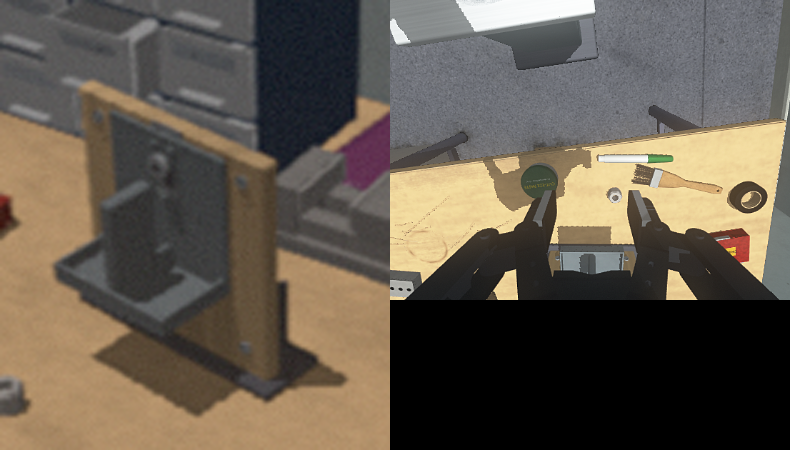

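The tray hangs level and flat on the board, with the stud head at the top of the keyhole (crop 158,165). The gripper is clear and the bystanders have not moved.

```bash
python3 -c "
from rig import manip
print(manip.sign_off())"
```

```text
the job is handed in; nothing more can be done
None
```

The job is handed in: the tray hangs level and flat against the board, pulled down onto the stud to a hard stop, and let go. The lock shows only from the pull force and the last picture, since the stud's travel can't be read directly.

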